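Park the long objective in its tapered seat

ROBOT

A 6-joint arm with a two-finger parallel gripper is mounted at the origin on the work surface. World frame = base frame: x ahead of the robot, y to its left, z up, the work surface at z = 0. Lengths are in m, angles in degrees, forces in N, time in s.
With the tool pointing down it reaches from about 0.275 to 0.825 m from the base axis. Payload 5.2 kg.
Tool frame: the origin (TCP) lies on the centre line of the jaws, within the pads' length; the fingertips stand 14 mm ahead of it and the grasp point (between the pads) lies 5 mm behind it; z points along the fingers, y is the line along which they close (so a half turn about z gives the same grasp; the last joint's range is limited). The gripper opens to 93 mm and grips with 3 to 60 N. Pads are 15 mm wide; open, the fingers measure 128 mm over their backs; the gripper's body (75 mm by 188 mm) begins 65 mm behind the grasp point.
Start: joints at [64.011, 14.817, 87.949, -0, 77.235, -11.62], TCP at [0.136, 0.533, 0.205] pointing down, gripper open.
Joint ranges: [-179.93, 179.93], [-52.35, 119.4], [10.71, 147.94], [-69.91, 249.91], [12.55, 155.21], [-178.61, 178.61]. Speed limits (degrees/s): [147.25, 147.25, 180, 180, 180, 180].

INTERFACE

Orientations are given as a 3x3 rotation matrix whose columns are the frame's x, y, z axes.
In Python, from bench import telemetry, eyes, job gives the robot as it stands.
- The arm moves only by the tool carry_out, never from a script. Its argument "steps" is a list that holds one entry, the list of rows, each a list of 5 numbers: the shift along the tool's x, y, z in mm, then the turn about the tool's z in degrees, then the closure in counts, from 0 (fully open) to 255 (shut). A call has 1 to 10 rows; each row shifts and turns the commanded pose from where the row before left it, along the tool's axes as they then stand; what a row does not reach is not made up. A row lasts 1/12 s, in which the tool goes at most 41.7 mm and 7.16 degrees, less where a joint would pass 70% of its speed; a pose out of reach is approached as far as the arm can. A call is refused whole if a number of a shift passes 41.7 or a number of a turn 7.16, either way. A call with a gripper value outside its range is refused whole. The fingers move at their own pace and stop on an object; "grip_force" is the grip in N (left out, the last holds). Time passes only in rows, so rows that do not move let the fingers close. It gives the time, the measured TCP pose, the force, the opening and the grip force at its end, in the units of the state.
- telemetry.get_obs(): the state, without advancing time (a new reading comes with each control period).
- eyes.capture(name): name is "side" or "top" or "wrist"; returns (picture, depth): 400x640x3 uint8, red, green, blue; 400x640 float32, m along the optical axis (not along the pixel's ray), 0 where there is no reading.
- eyes.calibration(name): a dict with "vertical_fov" (degrees; the focal length in pixels is half the picture's height over the tangent of half this angle, whatever the lens; pixels are square), "cx", "cy" (the principal point, pixels), "T" (4x4, takes a point from camera to world coordinates). Camera axes: x right, y down, z forward; pixel columns grow to the right and rows downward; lengths in m; the calibration is good to about 2 mm. A picture is of the moment at which its call begins: read the wrist's pose just before it. calibration takes no time and is no camera call; for the wrist camera it gives the pose at the moment of the call.
- job.finish_job(): hands the job in; it is judged then, once.
The state is a dict: "clock": time; "joint_pos": joint angles; "joint_vel": joint speeds; "joint_efforts": joint torques, N m; "ee_pos": TCP position; "orientation": TCP orientation; "force": force on the tool from outside, world axes, zero at the start; "wrist_torque": the same for the moment, N m; "finger_gap": finger opening in m; "grasp_force": force on a finger pad.
Only numpy, scipy, OpenCV 4.12 (cv2) and the standard library are available. Lean on these libraries where they do the work, as an engineer would, in place of code of your own. Each camera call takes 0.05 s, during which the arm holds its last target. There are 200 camera calls.

TASK

Two microscope objectives lean in slanted rests on the inspection bench. Take the longer, thicker one and stand it upright, nose down, in the tapered seat that matches it (the wider of the two steel seats), so that it sits fully home and is let go. Set it in gently, without dropping it, and leave the shorter objective where it is.

Things in the scene. Friction and masses are not known exactly. Their poses are not given: they have to be found in the camera images.
- long_mid (a point): Longer, thicker objective: round steel, 90 mm long, 0.13 to 0.25 kg; barrel 34 mm in diameter, the lowest 18 mm a nose tapering to 16 mm, a brass thread 25 mm wide, 6 mm high, on top. The point is on its axis, 45 mm from either end; z runs from nose to thread. At the start it leans about 17 degrees off vertical, thread end towards the point's -x, loose in its rest.
- rest_long: Fixed black rest of the long objective: a 66 mm square plate with a slanted cup, 44 mm across outside, that holds only the objective's lowest 22 mm; the objective pulls out freely along its own axis. Origin under the plate's centre, on the table; the cup leans to its -x.
- seat_wide_mouth (a point): Wider of two fixed steel conical cups, on a dark round foot 64 mm across. Point: centre of its mouth, 34 mm above the table, z up. Mouth 32 mm wide inside, 42 outside; the bore, 19 mm deep, has the long objective's taper. With that home its mid point is 30 mm above this point. The other seat, for the short one, has a mouth 22 mm wide inside, 28 mm above the table.
- short_mid (a point): The shorter, thinner objective, to be left alone: 60 mm long, barrel 24 mm in diameter. It leans in a slanted rest of its own. The point is on its axis, half-way along, z axis from nose to thread.
Things that resemble listed ones, but are neither listed nor needed, are in the scene too. What is shaped like the part that bears seat_wide_mouth but blue, green or purple is not meant.

How it is judged (in metres and radians):
At the end, for the whole second after the job is handed in: The long objective stands at rest, nose down, in the wide seat: its mid point within 10 mm of the seat's axis and between 20 and 35 mm above the seat's mouth (30 mm is home), its axis within 10 degrees of vertical, let go (horizontal distance between long_mid and seat_wide_mouth below 0.01 m and z of long_mid in the frame of seat_wide_mouth between 0.02 and 0.035 m and angle between long_mid's own z axis and vertical below 0.18 rad and linear speed of long below 0.02 m/s); the robot touches nothing.
It fails at once if the short objective is moved by more than 30 mm (distance of short_mid from where it was at the start of the episode above 0.03 m).
It fails at once if the long objective strikes or is pressed on the seat with more than 60 N (contact force between long and seat_wide above 60 N).
It fails at once if the long objective is dropped: it moves faster than 0.6 m/s with no finger on it (a fall of about 18 mm) (linear speed of long above 0.6 m/s and contact force between the fingers and long below 0.05 N).
It also fails if it takes over 38 s, if anything falls off the work surface, if the arm or the gripper's body presses on something with over 40 N, if the wrist force passes 120 N, or if a joint passes its speed limit or range.

## Working session

There is one attempt and no reset: what is moved stays moved. The work goes in short steps, Python scripts to look and compute and a tool call to move; the robot and the scene stay as the last step left them, time stands still between calls to the robot, and variables do not carry over. Pictures are saved under pics/ and viewed, at most 10 in all, crops included, and the job is handed in when it is done.

Besides the shell and the picture viewer there is one more tool, called after "Call:" as name(argument=value, ...) on one line, values as JSON. carry_out: Moves the arm, as the interface text tells. Its arguments: {"type":"object","properties":{"steps":{"type":"array"},"grip_force":{"type":"number"}},"required":["steps"]}

```bash
mkdir -p pics
cat > h.py <<'E'
import numpy as np, cv2
from bench import telemetry, eyes, job
def cap(n):
    c=eyes.calibration(n); p,d=eyes.capture(n); return p,d,c
def cloud(d,c):
    f=d.shape[0]/2/np.tan(np.radians(c["vertical_fov"])/2)
    v,u=np.mgrid[:d.shape[0],:d.shape[1]]
    P=np.stack([(u-c["cx"])/f*d,(v-c["cy"])/f*d,d],-1)
    T=np.array(c["T"]); return P@T[:3,:3].T+T[:3,3]
E
python3 - <<'E'
from h import *
o=telemetry.get_obs(); print(o["clock"],o["ee_pos"],o["orientation"])
for n in("top","side"):
    p,d,c=cap(n); cv2.imwrite(f"pics/{n}0.png",p[:,:,::-1]); np.savez(f"{n}0",p=p,d=d,W=cloud(d,c)); print(n,c)
E
```

```text
0.0 [0.13618273 0.53224876 0.20409915] [[-9.68722215e-01  2.48146255e-01 -8.40765400e-04]
 [ 2.48147369e-01  9.68720804e-01 -1.69914998e-03]
 [ 3.92829230e-04 -1.85463805e-03 -9.99998203e-01]]
top {'vertical_fov': 45.3928631831403, 'cx': 323.5444005254138, 'cy': 205.78509084237078, 'T': array([[ 4.46994609e-04, -9.95411261e-01,  9.56881461e-02,
         4.04289307e-01],
       [-9.99740293e-01, -2.62506214e-03, -2.26374738e-02,
         1.54338140e-02],
       [ 2.27847836e-02, -9.56531764e-02, -9.95153919e-01,
         1.14571598e+00],
       [ 0.00000000e+00,  0.00000000e+00,  0.00000000e+00,
         1.00000000e+00]])}
side {'vertical_fov': 53.67543029641401, 'cx': 325.7242121201032, 'cy': 202.45199201649876, 'T': array([[ 0.98629136, -0.1178313 ,  0.11552115,  0.41426729],
       [-0.1648468 , -0.67214243,  0.721838  , -0.50846636],
       [-0.00740844, -0.73098587, -0.68235238,  0.54825109],
       [ 0.        ,  0.        ,  0.        ,  1.        ]])}
```

View pics/top0.png

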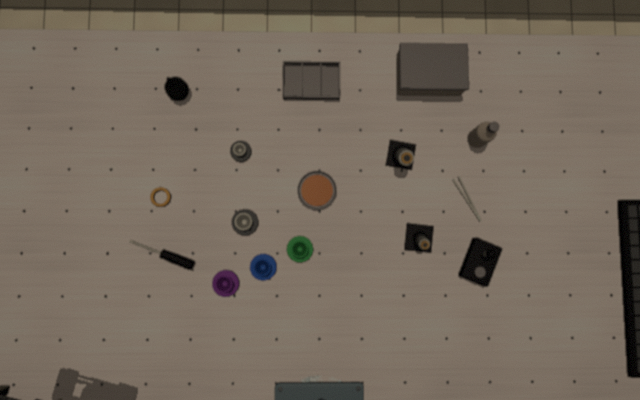

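View pics/side0.png

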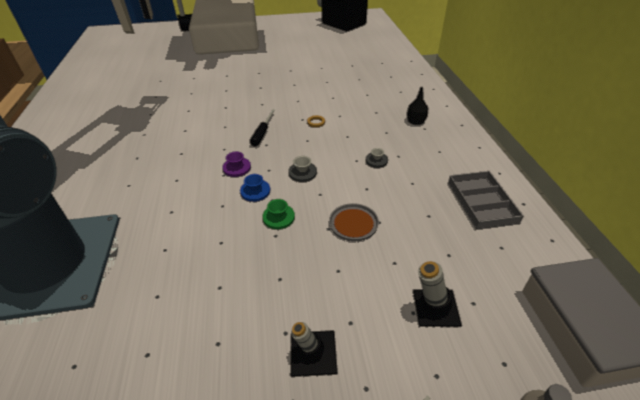

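The top view shows the wide steel seat at about (244,221), the small one at (240,150), the long objective at (403,156) and the short one at (422,241). The side view has the long one at (432,280), the short one at (305,335) and the wide seat at (302,168).

Run:
```python
from h import *
t=np.load("top0.npz");s=np.load("side0.npz")
A=t["W"].reshape(-1,3);B=s["W"].reshape(-1,3)
def near(P,x,y,r): return P[(np.hypot(P[:,0]-x,P[:,1]-y)<r)&(P[:,2]<.2)]
for n,(u,v) in dict(long=(403,156),short=(422,241),seat=(244,221)).items():
    c=t["W"][v,u]; print(n,c)
    for nm,P in(("top",A),("side",B)):
        Q=near(P,c[0],c[1],.06)
        for z0,z1 in((-.01,.004),(.004,.016),(.016,.026),(.026,.032),(.032,.04),(.04,.055),(.055,.07),(.07,.085),(.085,.1),(.1,.115)):
            q=Q[(Q[:,2]>z0)&(Q[:,2]<z1)]
            if len(q)>3: print(nm,z0,len(q),np.round(np.r_[q.mean(0),q.min(0)[:2],q.max(0)]*1000))
im=cv2.resize(t["p"][110:270,210:450],(720,480),interpolation=cv2.INTER_CUBIC)
cv2.imwrite("pics/tc.png",np.clip(im[:,:,::-1]*1.8,0,255))
```

```text
long [ 0.61668436 -0.18533211  0.10031689]
top -0.01 1130 [ 603. -179.    1.  558. -245.  676. -126.    4.]
top 0.004 420 [ 633. -185.    7.  558. -242.  676. -128.   13.]
top 0.016 19 [ 645. -186.   21.  620. -206.  659. -176.   26.]
top 0.026 13 [ 635. -182.   30.  616. -211.  657. -175.   32.]
top 0.032 27 [ 637. -184.   36.  613. -209.  656. -174.   40.]
top 0.04 46 [ 644. -191.   44.  616. -216.  655. -176.   55.]
top 0.055 15 [ 636. -186.   63.  620. -201.  645. -178.   70.]
top 0.07 15 [ 628. -182.   79.  606. -189.  639. -177.   84.]
top 0.085 86 [ 613. -190.   96.  600. -209.  635. -176.  100.]
top 0.1 108 [ 617. -193.  103.  603. -208.  630. -180.  109.]
side -0.01 2178 [ 597. -189.   -1.  557. -245.  677. -126.    4.]
side 0.004 698 [ 631. -209.    6.  600. -234.  674. -161.   16.]
side 0.016 105 [ 632. -214.   21.  612. -222.  654. -196.   26.]
side 0.026 103 [ 625. -209.   30.  610. -221.  655. -184.   32.]
side 0.032 141 [ 630. -213.   36.  612. -220.  652. -187.   40.]
side 0.04 180 [ 629. -209.   46.  608. -217.  653. -190.   55.]
side 0.055 139 [ 620. -209.   62.  60
[... 1305 characters left out ...]
0.17770786 0.01324998]
top -0.01 1308 [477. 178.   0. 418. 120. 535. 237.   4.]
top 0.004 450 [474. 175.  10. 418. 119. 532. 231.  16.]
top 0.016 60 [476. 178.  21. 464. 151. 488. 190.  26.]
top 0.026 63 [476. 179.  29. 457. 161. 492. 194.  32.]
top 0.032 96 [476. 177.  35. 457. 158. 494. 196.  39.]
side -0.01 908 [478. 166.  -1. 418. 118. 536. 235.   4.]
side 0.004 331 [471. 166.   9. 440. 142. 503. 201.  16.]
side 0.016 77 [472. 177.  22. 458. 159. 487. 192.  26.]
side 0.026 81 [471. 178.  30. 454. 156. 489. 195.  32.]
side 0.032 49 [473. 174.  33. 453. 155. 491. 194.  35.][ WARN:0@0.641] global loadsave.cpp:1063 imwrite_ Unsupported depth image for selected encoder is fallbacked to CV_8U.
```

View pics/tc.png

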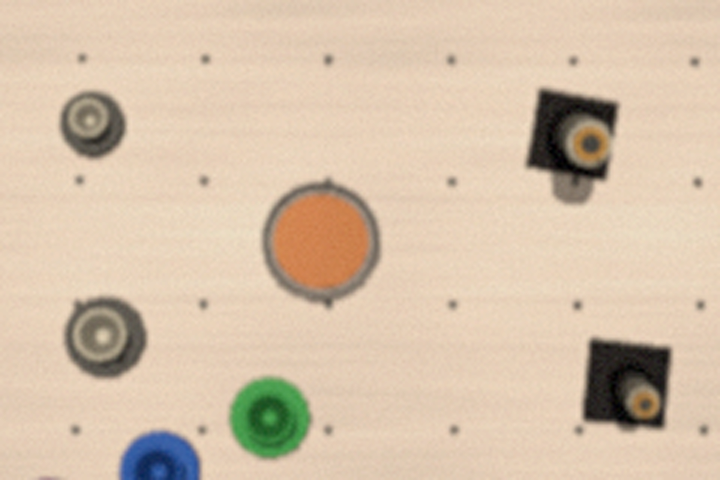

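The crop shows the long rest's plate at (573,135), turned about 8° in the picture, with the objective leaning towards world -x. The wide seat's mouth is at (101,335). Next I go above the long objective for a close look.

Call:
carry_out(steps=[[[-29,-27,0,0,0],[-29,-27,0,0,0],[-29,-27,0,0,0],[-29,-27,0,0,0],[-29,-27,0,0,0],[-29,-27,0,0,0],[-29,-27,0,0,0],[-29,-27,0,0,0],[-29,-27,0,0,0],[-29,-27,0,0,0]]])

```text
clock: 0.93
ee_pos: [0.3507, 0.1975, 0.2049]
orientation: [[-0.969, 0.248, 0.0], [0.248, 0.969, 0.0], [0.0, 0.0, -1.0]]
force: [0.6, 0.0, 1.1]
finger_gap: 0.0931
grasp_force: 0.0
```

Call:
carry_out(steps=[[[-29,-27,0,0,0],[-29,-27,0,0,0],[-29,-27,0,0,0],[-29,-27,0,0,0],[-29,-27,0,0,0],[-29,-27,0,0,0],[-29,-27,0,0,0],[-29,-27,0,-2,0],[-29,-27,0,-4,0],[0,0,0,0,0]]])

```text
clock: 1.77
ee_pos: [0.5471, -0.1064, 0.2037]
orientation: [[-0.989, 0.147, 0.001], [0.147, 0.989, -0.003], [-0.001, -0.002, -1.0]]
force: [-0.6, 0.4, -0.3]
finger_gap: 0.0929
grasp_force: 0.0
```

Run:
```python
from h import *
o=telemetry.get_obs(); print(o["clock"],o["ee_pos"],o["orientation"],o["force"],o["joint_vel"])
p,d,c=cap("wrist"); cv2.imwrite("pics/w1.png",np.clip(p[:,:,::-1]*1.6,0,255).astype('uint8')); W=cloud(d,c);np.savez("w1",p=p,d=d,W=W)
print(c["T"],(d>0).mean())
```

```text
1.7667 [ 0.54714167 -0.10635755  0.20372618] [[-9.89183051e-01  1.46683458e-01  9.24462436e-04]
 [ 1.46680687e-01  9.89180558e-01 -2.56885097e-03]
 [-1.29126821e-03 -2.40546306e-03 -9.99996273e-01]] [-0.59554798  0.3729513  -0.2614857 ] [ 3.41106462 -3.51114363  5.3893221   2.27222228  2.3750873   9.05879087]
[[ 0.14571073  0.95890254  0.24346315  0.480414  ]
 [ 0.98932414 -0.14061361 -0.03828255 -0.09679003]
 [-0.002475    0.24644215 -0.96915434  0.38318787]
 [ 0.          0.          0.          1.        ]] 0.97909375
```

View pics/w1.png

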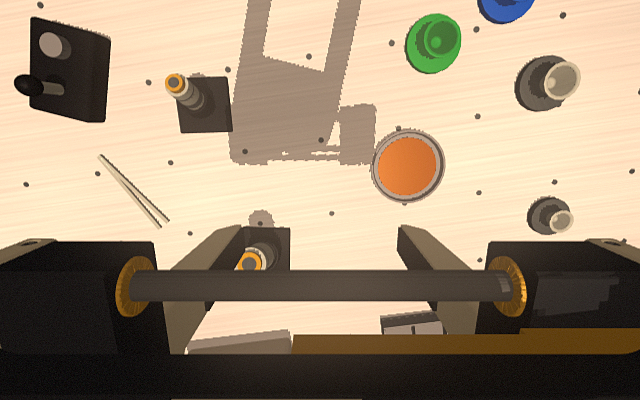

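The wrist picture shows the wide seat at (545,82), the long objective's thread at (252,261), just above the gripper bar, and the short one at (180,85). I shift sideways for a clear view.

Call:
carry_out(steps=[[[2,-31,0,0,0],[2,-31,0,0,0],[2,-30,0,0,0],[0,0,0,0,0],[0,0,0,0,0]]])

```text
clock: 2.23
ee_pos: [0.5238, -0.1902, 0.2046]
orientation: [[-0.989, 0.148, -0.001], [0.148, 0.989, 0.001], [0.001, 0.001, -1.0]]
force: [-0.4, 1.2, 0.5]
finger_gap: 0.0932
grasp_force: 0.0
```

Run:
```python
from h import *
from scipy.optimize import least_squares
W=np.load("w1.npz")["W"].reshape(-1,3)
q=W[(np.hypot(W[:,0]-.474,W[:,1]-.177)<.03)&(W[:,2]>.029)&(W[:,2]<.045)]
print("seat",len(q),q.mean(0),q.min(0),q.max(0), (q.min(0)+q.max(0))/2)
o=telemetry.get_obs(); print(o["clock"],o["ee_pos"])
p,d,c=cap("wrist"); cv2.imwrite("pics/w2.png",np.clip(p[:,:,::-1]*1.6,0,255).astype('uint8')); W=cloud(d,c);np.savez("w2",p=p,d=d,W=W)
P=W.reshape(-1,3)
q=P[(np.hypot(P[:,0]-.622,P[:,1]+.193)<.045)&(P[:,2]>.05)&(P[:,2]<.12)]
print(len(q),q.min(0),q.max(0))
top=q[q[:,2]>q[:,2].max()-.012]; print("top",len(top),top.mean(0),(top.min(0)+top.max(0))/2)
S=np.load("side0.npz")["W"].reshape(-1,3); S=S[(np.hypot(S[:,0]-.622,S[:,1]+.193)<.045)&(S[:,2]>.05)&(S[:,2]<.12)]
# fit capped cylinder (barrel r17 up to +39, thread r12.5 up to +45)
def sdf(P,v):
    a=np.array([v[3],v[4],1]);a/=np.linalg.norm(a); r=P-np.array(v[:3]); s=r@a; rho=np.linalg.norm(r-np.outer(s,a),axis=1)
    def cyl(R,t):
        x=rho-R;y=s-t; return np.minimum(np.maximum(x,y),0)+np.hypot(np.maximum(x,0),np.maximum(y,0))
    return np.minimum(cyl(.017,.039),cyl(.0125,.045))
for nm,Q in(("wrist",q),("side",S)):
    r=least_squares(lambda v:sdf(Q,v),[.627,-.195,.06,-.3,.04],loss="soft_l1",f_scale=.001)
    print(nm,len(Q),r.x,np.median(abs(sdf(Q,r.x))))
```

```text
seat 628 [0.47263576 0.17806289 0.032666  ] [0.45290766 0.15566007 0.02902677] [0.49326237 0.19677017 0.03561681] [0.47308501 0.17621512 0.03232179]
2.2333 [ 0.52383653 -0.19022469  0.20464398]
439 [ 0.59643669 -0.21162102  0.05026257] [ 0.61757784 -0.17714725  0.10192342]
top 321 [ 0.60321127 -0.19263757  0.09603992] [ 0.60441363 -0.19330279  0.09598984]
wrist 439 [ 0.6241737  -0.19588604  0.05895786 -0.3070129   0.05316562] 0.00020960284671752566
side 834 [ 0.62349813 -0.19591606  0.05837824 -0.30760198  0.05469711] 0.00036382240959701405
```

View pics/w2.png

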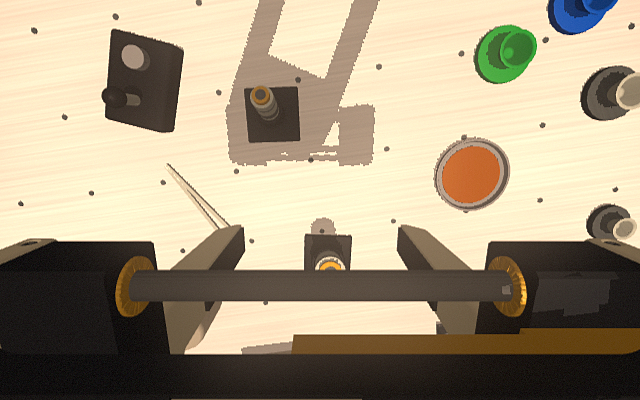

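The wrist and side fits agree: mid at (0.624, -0.196, 0.0585), lean 17.3°, about 10° off -x. The picture shows the objective's thread at (330,266), centred between the fingers. I go to it, gripping 15 mm above mid.

Call:
carry_out(steps=[[[-32,3,0,1.5,0],[-32,3,10,0,0],[-31,3,30,0,0],[0,0,30,0,0],[0,0,0,0,0],[0,0,0,0,0]]])

```text
clock: 2.78
ee_pos: [0.6173, -0.194, 0.1342]
orientation: [[-0.986, 0.169, -0.005], [0.169, 0.986, 0.003], [0.006, 0.002, -1.0]]
force: [-0.1, 0.4, 0.5]
finger_gap: 0.0928
grasp_force: 0.0
```

Call:
carry_out(steps=[[[-2,-1,22,0,0],[0,0,22,0,0],[0,0,15,0,0],[0,0,7,0,0],[0,0,0,0,120],[0,0,0,0,120],[0,0,0,0,120],[0,0,0,0,120]]], grip_force=8)

```text
clock: 3.45
ee_pos: [0.6216, -0.1985, 0.0721]
orientation: [[-0.985, 0.171, 0.003], [0.171, 0.985, -0.001], [-0.003, -0.001, -1.0]]
force: [-0.3, 0.7, -0.6]
finger_gap: 0.0707
grasp_force: 0.0
```

Call:
carry_out(steps=[[[0,0,0,0,200],[0,0,0,0,200],[0,0,0,0,200],[0,0,0,0,200],[0,0,0,0,200],[0,0,0,0,200],[0,0,0,0,200]]], grip_force=15)

```text
clock: 4.03
ee_pos: [0.6206, -0.1978, 0.07]
orientation: [[-0.985, 0.171, -0.0], [0.171, 0.985, 0.0], [0.0, 0.0, -1.0]]
force: [0.3, 1.7, 0.9]
finger_gap: 0.0331
grasp_force: 14.9
```

Call:
carry_out(steps=[[[1.2,0,-3.8,0,200],[2.4,0,-7.6,0,200],[2.4,0,-7.6,0,200],[2.4,0,-7.6,0,200],[2.4,0,-7.6,0,200],[2.4,0,-7.6,0,200],[0,0,-25,0,200],[0,0,-25,0,200],[0,0,-10,0,200],[0,0,0,0,200]]])

```text
clock: 4.87
ee_pos: [0.6093, -0.1968, 0.1758]
orientation: [[-0.985, 0.171, 0.006], [0.171, 0.985, -0.003], [-0.007, -0.002, -1.0]]
force: [0.4, -0.4, -1.0]
finger_gap: 0.0333
grasp_force: 14.8
```

```bash
cat >> h.py <<'E'
from scipy.optimize import least_squares
def sdf(P,v):
    a=np.array([v[3],v[4],1]);a/=np.linalg.norm(a); r=P-np.array(v[:3]); s=r@a; rho=np.linalg.norm(r-np.outer(s,a),axis=1)
    def cyl(R,t):
        x=rho-R;y=abs(s)-t if t==.039 else s-t; return np.minimum(np.maximum(x,y),0)+np.hypot(np.maximum(x,0),np.maximum(y,0))
    k=np.maximum((rho-8*.001-np.clip(s+.045,0,.018)/2)*.894,-.045-s)
    body=np.where(s<-.027,k,np.maximum(rho-.017,s-.039)); th=np.maximum(rho-.0125,s-.045)
    return np.minimum(body,th)
def fit(P,v0):
    m=abs(sdf(P,v0))<.012
    for tol in(.012,.006,.004):
        Q=P[abs(sdf(P,v0))<tol]; v0=least_squares(lambda v:sdf(Q,v),v0,loss="soft_l1",f_scale=.001).x
    return v0,len(Q),np.median(abs(sdf(Q,v0)))
E
python3 - <<'E'
from h import *
o=telemetry.get_obs(); e=np.array(o["ee_pos"]);print(o["clock"],e,o["force"],o["finger_gap"],o["grasp_force"])
p,d,c=cap("side"); cv2.imwrite("pics/s2.png",p[:,:,::-1][150:400,320:580].repeat(2,0).repeat(2,1)); P=cloud(d,c).reshape(-1,3)
P=P[(np.linalg.norm(P-e,axis=1)<.09)]
g=e+[.0045,-.001,.005-.0145]
print(g,fit(P,np.r_[g,-.3,.05]))
E
```

```text
4.8667 [ 0.60934195 -0.19677183  0.1757505 ] [ 0.35856922 -0.44876071 -0.96437042] 0.03326890969267334 14.833677871247346
[ 0.61384195 -0.19777183  0.1662505 ] (array([ 0.6119045 , -0.19670745,  0.1643156 , -0.32198772,  0.0129234 ]), 1024, np.float64(0.0003374354721761841))
```

View pics/s2.png

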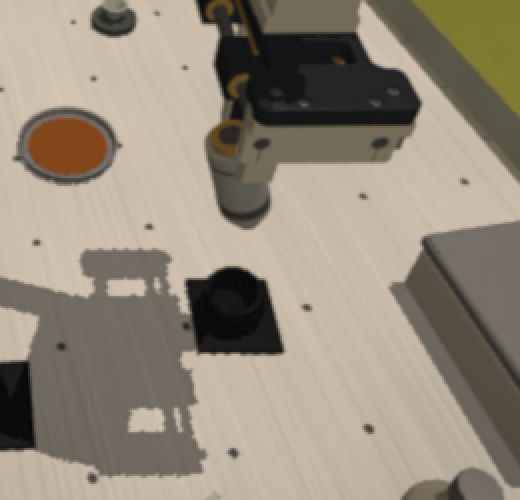

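The objective is out of the rest, held and still leaning about 17°, and the rest is empty at (235,300) in the crop. I carry it so the nose is above the wide seat.

Call:
carry_out(steps=[[[8,12,0,0,200],[16,26,0,0,200],[18,29,0,0,200],[18,29,0,0,200],[18,29,0,0,200],[18,29,0,0,200],[18,29,0,0,200],[18,29,0,0,200],[18,29,0,0,200],[18,29,0,0,200]]])

```text
clock: 5.75
ee_pos: [0.4862, 0.1003, 0.1701]
orientation: [[-0.985, 0.172, -0.003], [0.172, 0.985, 0.0], [0.003, -0.0, -1.0]]
force: [-0.1, -0.1, -2.4]
finger_gap: 0.0334
grasp_force: 14.8
```

Call:
carry_out(steps=[[[18,29,0,0,200],[16,24,5,0,200],[9,14,10,0,200],[5,7,15,0,200],[0,0,10,0,200],[0,0,0,0,200],[0,0,0,0,200]]])

```text
clock: 6.33
ee_pos: [0.4531, 0.1794, 0.1306]
orientation: [[-0.985, 0.172, -0.003], [0.172, 0.985, -0.001], [0.003, -0.001, -1.0]]
force: [0.6, 0.8, -1.0]
finger_gap: 0.0333
grasp_force: 14.8
```

```bash
cat > look.py <<'E'
from h import *
import sys
o=telemetry.get_obs(); e=np.array(o["ee_pos"]);R=np.array(o["orientation"]);print(o["clock"],e,o["force"],o["finger_gap"],o["grasp_force"])
print("tool to TCP from seat", R.T@(e-[.473,.1765,.034])*1000)
ps=[]
for n in ("side","top"):
    p,d,c=cap(n);P=cloud(d,c).reshape(-1,3); cv2.imwrite(f"pics/{sys.argv[1]}_{n}.png",p[:,:,::-1])
    if n=="side": im=p
    ps.append(P)
P=np.vstack(ps); P=P[np.linalg.norm(P-e,axis=1)<.09]
L=(P-e)@R
P=P[(abs(L[:,1])<.0155)&(P[:,2]>.037)]
lean=float(sys.argv[2]); a=R[:,0]*np.tan(np.radians(lean))
g=e+[0,0,.005]-.015*np.r_[a[:2],1]
v,n,r=fit(P,np.r_[g,a[:2]]); a=np.r_[v[3:],1];a/=np.linalg.norm(a)
print("mid",v[:3],n,r,"tilt",np.degrees(np.arccos(a[2])),"tool axis",R.T@a)
print("nose rel seat, tool mm",R.T@(v[:3]-.045*a-[.473,.1765,.034])*1000, "mid rel seat world",(v[:3]-[.473,.1765,.034])*1000)
E
python3 look.py a 17
```

```text
6.3333 [0.45305364 0.17938139 0.13062105] [ 0.55756025  0.78021658 -1.03937448] 0.033316005298328295 14.832001525646774
tool to TCP from seat [ 20.40130371  -0.7097972  -96.56640316]
mid [0.45469997 0.17946149 0.11862956] 356 0.0004921726553480943 tilt 17.08770515463574 tool axis [ 0.29231191 -0.04991605 -0.95501944]
nose rel seat, tool mm [  5.60728933   1.91345433 -41.60382879] mid rel seat world [-18.30003482   2.96149445  84.62956112]
```

Call:
carry_out(steps=[[[-4,-1,10,0,200],[0,0,14,0,200],[0,0,10,0,200],[0,0,5,0,200],[0,0,3,0,200],[0,0,2,0,200],[0,0,2,0,200],[0,0,0,0,200],[0,0,0,0,200]]], grip_force=10)

```text
clock: 7.18
ee_pos: [0.4578, 0.1785, 0.0861]
orientation: [[-0.985, 0.171, 0.001], [0.171, 0.985, 0.0], [-0.001, 0.0, -1.0]]
force: [0.7, -0.6, -2.2]
finger_gap: 0.0333
grasp_force: 9.9
```

```bash
python3 look.py b 17; python3 -c "
import cv2;p=cv2.imread('pics/b_side.png')[90:230,220:400];cv2.imwrite('pics/b.png',cv2.resize(p,(720,560),interpolation=3))"
```

```text
7.1833 [0.45776617 0.17852968 0.08614306] [ 0.6680443  -0.5758676  -2.20024261] 0.033281687114739056 9.868004162981379
tool to TCP from seat [ 15.32741869  -0.59975938 -52.15168837]
mid [0.45924127 0.17850712 0.07408292] 303 0.0005031194778529202 tilt 16.993093737301752 tool axis [ 0.2880497  -0.04603244 -0.95650843]
nose rel seat, tool mm [0.91470582 1.69990465 2.95217713] mid rel seat world [-13.75872851   2.00711846  40.08292489]
```

View pics/b.png

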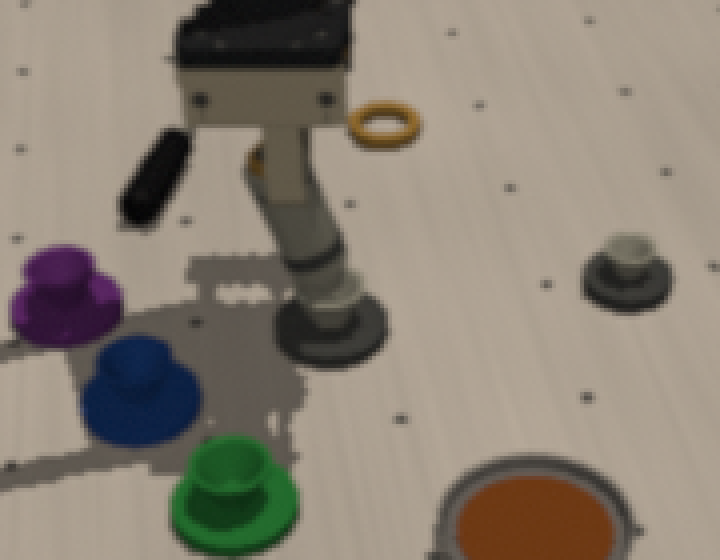

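The nose has just entered the wide seat's mouth at about (330,285) in the crop, still leaning. I lower it a little and then move sideways to bring it upright against the cone.

Call:
carry_out(steps=[[[0,0,2,0,200],[0,0,2,0,200],[0,0,1,0,200],[-2,0,0,0,200],[-2,0,0,0,200],[-2,0,0,0,200],[-2,0,0,0,200],[0,0,0,0,200]]], grip_force=7)

```text
clock: 7.95
ee_pos: [0.466, 0.177, 0.081]
orientation: [[-0.985, 0.172, 0.0], [0.172, 0.985, 0.0], [-0.0, 0.0, -1.0]]
force: [-0.6, -0.5, -1.1]
finger_gap: 0.0337
grasp_force: 6.9
```

```bash
python3 look.py c 13
```

```text
7.95 [0.46596342 0.1769938  0.08095022] [-0.62070662 -0.46730377 -1.09523075] 0.033736722658784725 6.8853921920162975
tool to TCP from seat [  7.00131207  -0.71561746 -46.95263386]
mid [0.46596776 0.17724645 0.06855303] 274 0.0004876927922544752 tilt 14.765097780730885 tool axis [ 0.25135111 -0.04005018 -0.96706701]
nose rel seat, tool mm [-4.26628103  1.3349746   8.96257891] mid rel seat world [-7.03224347  0.74645281 34.55303397]
```

It is in contact and starting to turn upright, with small forces. I continue.

Call:
carry_out(steps=[[[-2,0,0,0,200],[-2,0,0,0,200],[-2,0,0,0,200],[-1,0,0.5,0,200],[-1,0,0.5,0,200],[-1,0,0.5,0,200],[0,0,0,0,200],[0,0,0,0,200]]], grip_force=6)

```text
clock: 8.72
ee_pos: [0.4742, 0.1755, 0.0792]
orientation: [[-0.985, 0.171, -0.0], [0.171, 0.985, -0.0], [0.0, -0.0, -1.0]]
force: [-0.1, -0.7, -1.8]
finger_gap: 0.0336
grasp_force: 5.9
```

```bash
python3 look.py d 5
```

```text
8.7167 [0.47420636 0.17546957 0.07920382] [-0.09931349 -0.69424055 -1.81550792] 0.033587108757113654 5.930995215894654
tool to TCP from seat [ -1.35297879  -0.81358621 -45.20408998]
mid [0.46953398 0.17630959 0.06624012] 265 0.00047538366809349655 tilt 6.350571408651791 tool axis [ 0.10792297 -0.02552084 -0.99383164]
nose rel seat, tool mm [-1.46578848  0.36276282 12.48330872] mid rel seat world [-3.46602393 -0.19041368 32.24012076]
```

Call:
carry_out(steps=[[[-1,0,0.5,0,200],[-1,0,0.5,0,200],[-1,0,0.5,0,200],[-1,0,0.5,0,200],[0,0,0.5,0,200],[0,0,0.5,0,200],[0,0,0,0,200],[0,0,0,0,200]]])

```text
clock: 9.48
ee_pos: [0.4782, 0.1748, 0.0763]
orientation: [[-0.985, 0.171, -0.0], [0.171, 0.985, -0.0], [0.0, -0.0, -1.0]]
force: [-0.5, 0.1, -0.6]
finger_gap: 0.0336
grasp_force: 5.9
```

```bash
python3 look.py e 1
```

```text
9.4833 [0.47816644 0.17482411 0.07633067] [-0.46358818  0.09034347 -0.59124286] 0.03355674744509938 5.944371594814584
tool to TCP from seat [ -5.37432952  -0.76610288 -42.33103147]
mid [0.47098858 0.17573118 0.06336241] 239 0.0004562249227001887 tilt 1.7606236422317005 tool axis [ 0.02364866 -0.01971686 -0.99952588]
nose rel seat, tool mm [ 0.78767811 -0.2156159  15.616407  ] mid rel seat world [-2.01142498 -0.76881763 29.3624081 ]
```

It sits home, mid 29.4 mm above the mouth with a tilt of about 2°. I release gently.

Call:
carry_out(steps=[[[0,0,0,0,158],[0,0,0,0,152],[0,0,0,0,146],[0,0,0,0,130],[0,0,0,0,80],[0,0,0,0,0],[0,0,0,0,0],[0,0,0,0,0],[0,0,0,0,0],[0,0,0,0,0]]])

```text
clock: 10.42
ee_pos: [0.4782, 0.1748, 0.0763]
orientation: [[-0.985, 0.171, 0.0], [0.171, 0.985, -0.0], [-0.0, -0.0, -1.0]]
force: [0.3, -0.7, 0.4]
finger_gap: 0.0808
grasp_force: 0.0
```

Call:
carry_out(steps=[[[0,0,-5,0,0],[0,0,-15,0,0],[0,0,-25,0,0],[0,0,-30,0,0],[0,0,-30,0,0],[15,0,-20,0,0],[30,0,0,0,0],[30,0,0,0,0],[20,0,0,0,0],[0,0,0,0,0]]])

```text
clock: 11.25
ee_pos: [0.3809, 0.1916, 0.2018]
orientation: [[-0.985, 0.17, -0.001], [0.17, 0.985, 0.0], [0.001, 0.0, -1.0]]
force: [-1.4, -0.3, -0.8]
finger_gap: 0.0927
grasp_force: 0.0
```

Run:
```python
from h import *
o=telemetry.get_obs();print(o["clock"],o["ee_pos"],o["force"],o["finger_gap"])
p,d,c=cap("side");P=cloud(d,c).reshape(-1,3);cv2.imwrite('pics/f.png',cv2.resize(np.ascontiguousarray(p[90:390,200:480,::-1]),(560,600)))
P=P[(np.hypot(P[:,0]-.473,P[:,1]-.1765)<.03)&(P[:,2]>.038)&(P[:,2]<.13)]
v,n,r=fit(P,np.array([.473,.1765,.064,0,0])); print(v,n,r)
```

```text
11.25 [0.38087391 0.19164803 0.20183906] [-1.35194591 -0.31635863 -0.75145606] 0.09272885371819971
[ 0.47060799  0.17527427  0.06318806 -0.02772405 -0.01607741] 541 0.0005323552340621915
```

View pics/f.png

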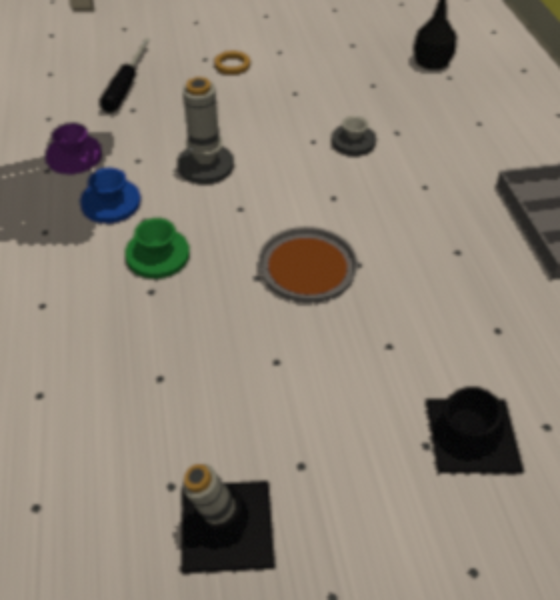

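The picture shows the long objective upright in the wide seat at (203,130), with the short one still in its rest at (210,500). The arm is clear.

```bash
python3 -c "
from bench import job; print(job.finish_job())"
```

```text
the job is handed in; nothing more can be done
None
```

The job is handed in at about 11 s of the 38 s allowed: my last measurement had the long objective let go in the wide seat, about 2° off vertical with its mid point 29 mm above the mouth. The short objective looks undisturbed in its rest; the hand-in returned no verdict.

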